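Put the cologne away and latch the bathroom cabinet

ROBOT

A 6-joint arm with a two-finger parallel gripper is mounted at the origin on the work surface. World frame = base frame: x ahead of the robot, y to its left, z up, the work surface at z = 0. Lengths are in m, angles in rad, forces in N, time in s.
With the tool pointing down it reaches from about 0.275 to 0.85 m from the base axis. Payload 5.2 kg.
Tool frame: the origin (TCP) lies midway between the tips of the shut fingers; the grasp point (between the pads) lies 19 mm behind it; x points along the fingers, y is the direction in which the jaws open and shut, and the axes are right-handed (so a half turn about x gives the same grasp; the last joint's range is limited). The gripper opens to 85 mm and grips with 20 to 120 N. Pads are 22 mm wide; open, the fingers measure 114 mm over their backs; the gripper's body (76 mm by 85 mm) begins 54 mm behind the grasp point. The pads swing forward as they close: fully open they stand 13 mm farther back than shut.
Start: joints at [1.128, 0.259, 1.535, -0, 1.348, -0.203], TCP at [0.131, 0.534, 0.231] pointing down, gripper open.
Joint ranges: [-3.14, 3.14], [-0.91, 2.08], [0.19, 2.58], [-1.22, 4.36], [0.22, 2.71], [-3.12, 3.12]. Speed limits (rad/s): [2.57, 2.57, 3.14, 3.14, 3.14, 3.14].

INTERFACE

Orientations are given as a 3x3 rotation matrix whose columns are the frame's x, y, z axes.
In Python, from plant import bot, jaws, vision, workorder, monitor gives the robot as it stands. Calls block until the motion is done:
- bot.goto(position, orientation): joint-space move of the TCP to a pose.
- bot.line_to(position, rot=None, rate=0.15, max_force=None): straight line of the TCP; rot=None keeps the orientation; rate is the mean speed in m/s. With max_force (N) it stops when the force on the tool has changed by that much, and returns True; else False.
- bot.move_j(angles): joint-space move.
- jaws.command_gripper(opening): opening from 0.0 (shut) to 1.0 (fully open); the grip force is fixed at half the most; returns when the fingers have stopped.
- bot.dwell(seconds).
- bot.inverse_kinematics(position, orientation): joint angles nearest the present ones, or None.
- vision.capture(name): name is "scene" or "top" or "wrist"; returns a dict with "color" (420x560x3 uint8, red, green, blue), "K" (3x3 intrinsics, pixels), "dist" ([k1, k2, p1, p2, k3] as OpenCV has them; the pictures are not rectified), "eye" and "orientation" of the camera in the world; the wrist camera has in their place "T_tool_cam" (4x4, takes a point from camera to tool coordinates, whose origin is the TCP and whose axes are the tool frame's). Camera axes: x right, y up, looking along -z (the intrinsics and any distortion apply to the point x, -y, -z); pixel columns grow to the right and rows downward; lengths in m; the calibration is good to about 2 mm. A picture is of the moment at which its call begins: read the wrist's pose just before it. There is no depth.
A pose or a line that the arm cannot do raises bot.PlanningError and nothing moves.
- workorder.hand_in(): hands the job in, once; it reports no verdict.
Trained networks look in a picture, given as the dict that the camera call returned (one of the last four; its "shot" number tells which), for a name from the list of things; names that differ only in an ending like _2 or _b are one class to them, and where a whole thing is asked for, a point or a joint stands for the part that bears it (a point fixed in the world has none). Each returns a list of dicts, best first, with "p" (0 to 1); they miss things now and then, are a little off and sometimes report something else, mostly with a low value. They report only what shows in the picture. A call takes as long as a camera call. They do not tell look-alikes from the thing itself.
- vision.outline_of(picture, query): "mask" (420x560 bool, what is visible of it) and "at" ([column, row] in pixels, amid what is visible of it).
Readings, each from a call of its own:
- monitor.read_t(): time.
- monitor.read_q(): joint angles.
- monitor.read_qvel(): joint speeds.
- monitor.read_tau(): joint torques, N m.
- monitor.read_position(): TCP position.
- monitor.read_ee_rot(): TCP orientation.
- monitor.read_force(): force on the tool from outside, world axes, zero at the start.
- monitor.read_wrist_torque(): the same for the moment, N m.
- monitor.read_gripper_width(): opening from 0.0 (shut) to 1.0 (fully open).
Only numpy, scipy, OpenCV 4.12 (cv2) and the standard library are available. Lean on these libraries where they do the work, as an engineer would, in place of code of your own. Each camera call takes 0.05 s, during which the arm holds its last target.

TASK

Stand the cologne bottle upright in the wire rack on the inside of the open cabinet door, let go of it, then push the door shut gently, without slamming it or leaning on it harder than the sprung latch needs (20 N is too much), until the latch has snapped in behind its strike and the door stays shut by itself. Leave the other things on the ledge where they are.

Things in the scene. Friction and masses are not known exactly. Their poses are not given: they have to be found in the camera images.
- cologne: Rectangular amber glass cologne bottle, 130 to 250 g: flask 30 mm (its x) by 44 mm (its y) by 76 mm high, with a round black twist cap 25 mm across from 80 to 110 mm above the underside (fixed tight, good to grip). Origin: centre of the underside, z up. Stands upright on the ledge.
- cabinet: Light wood bathroom cabinet fixed on the ledge, 150 mm deep (x), 240 mm wide (y), 280 mm high. Origin: centre of its underside, z up. Its open front, ringed by a soft black seal, faces its -x; the door covers the front and is hinged at the +y side. The strike is inside the -y side wall, 130 mm up, just behind the front.
- cab_door (a joint): Door angle, rad: 0 = parallel to the cabinet's front, grows as it opens (-0.035 to 1.9). It stays where it is left; hinge friction is slight. The bolt meets the strike at about 0.045 to 0.085; latched, the door stands between -0.025 and 0.02. A rubber buffer behind the strike pushes back over the last 3.5 mm before latching and comes to a hard stop about 1.5 mm beyond it.
- bolt (a joint): Bevelled spring bolt of the latch, m pushed in: 0 = fully out (spring 4.4 N), about 0.0085 on top of the strike (8 N); range 0 to 0.011. Pushing the door 190 mm from the hinge, the force climbs from about 5 to 15 N while the bevel rides up the strike, then falls away as the nose crosses it and the bolt snaps out to 0: only then is it latched. Nearer to the hinge it takes more force.
- latch (a point): Tip of the bolt when out, at the free edge side of the steel latch case on the door's inside: 226 mm from the hinge, 130 mm above the ledge; axes as door_hinge. The strike is a 3 mm metal lip on a bracket with the rubber buffer; the bracket is screwed on through slots, so it sits up to 4 mm farther in or out from one cabinet to the next, and this is not reported: it must be felt.
- door_hinge (a point): Point on the vertical hinge axis at the height of the door's top edge, 278 mm above the ledge, in the plane of the door's inner face. Axes turn with the door: x from the outer to the inner face (into the cabinet when shut), y from the free edge to the hinge, z up. The door is 14 mm thick and 240 mm from hinge to free edge; its lower edge is 16 mm above the ledge.
- door_edge (a point): Top corner of the door's outer face at its free edge (240 mm from the hinge, 278 mm above the ledge); axes as door_hinge. The outer face is flat but for a steel pull knob 26 mm across that stands 24 mm out of it, 205 mm from the hinge and 130 mm above the ledge.
- rack (a point): Centre of the floor of the wire rack on the door's inside, 146 mm above the ledge, 110 mm from the hinge; axes as door_hinge, turning with the door. Inside it is 44 mm deep (x, from the door's inner face to the front wires) and 120 mm long (y); wires and ends stand 32 mm above its floor, the door's top edge 132 mm. The bottle fits with its 44 mm side along the door.
- soap_dish: White ceramic owl-shaped soap dish, 108 mm across, ear tufts to 53 mm high. Origin: centre of the underside. Bystander.
- hairbrush: Small wooden hairbrush, 170 by 50 by 26 mm, lying along its x with the bristles up. Origin: on the underside near its middle. Bystander.
- brush_case: Grey plastic toothbrush case with snap hinge, 190 by 28 by 21 mm, lying along its x. Origin: centre of the underside. Bystander.
- clipper: Chrome nail clipper, 58 by 14 by 13 mm, lying along its x. Origin: centre of the underside. Bystander.
- tumbler: White ceramic tumbler, 68 mm across, 95 mm high. Origin: centre of the underside. Bystander.
- cream_jar: White round cream jar with metal lid, 58 mm across, 60 mm high. Origin: centre of the underside. Bystander.
There are look-alikes about, which are no part of the job. Of the things like the cologne, leave any that is green or turquoise; of the rest the smaller one is meant.

How it is judged:
On the way, in this order (a step that is already met when the one before it is completed fails the run):
1. the cologne stands upright in the door rack, let go, while the door is still open (x of cologne in the frame of rack between -0.016 and 0.016 m and y of cologne in the frame of rack between -0.045 and 0.045 m and z of cologne in the frame of rack between -0.006 and 0.008 m and angle between cologne's own z axis and vertical below 0.15 rad and contact force between the fingers and cologne below 0.1 N and value of joint cab_door above 0.3 rad), for 0.3 s.
2. the door is pushed shut and the bolt has snapped out behind the strike (value of joint cab_door below 0.03 rad and value of joint bolt below 0.0025 m), for 0.2 s.
At the end, for the whole second after the job is handed in: Door shut and at rest (angle below 0.03 rad) with the bolt fully out behind the strike (pushed in less than 2.5 mm), and the cologne standing in the door rack, released: within 16 mm across and 45 mm along the rack of its centre, on its floor, tilted less than 0.15 rad (all of step 2 and x of cologne in the frame of rack between -0.016 and 0.016 m and y of cologne in the frame of rack between -0.045 and 0.045 m and z of cologne in the frame of rack between -0.006 and 0.008 m and angle between cologne's own z axis and vertical below 0.15 rad and contact force between the fingers and cologne below 0.1 N and velocity of joint cab_door between -0.05 and 0.05 rad/s); the robot touches nothing.
It fails at once if the fingers press on the cabinet or its door with more than 20 N (contact force between the fingers and cabinet above 20 N).
It fails at once if the arm presses on the cabinet or its door with more than 20 N (contact force between the arm and cabinet above 20 N).
It fails at once if the door is slammed: it comes swinging towards the strike at more than 1.5 rad/s (value of joint cab_door above 0.1 rad and velocity of joint cab_door below -1.5 rad/s).
It fails at once if one of the other things on the ledge is moved by more than 30 mm (distance of any of soap_dish, hairbrush, brush_case, clipper, tumbler, cream_jar from where it was at the start of the episode above 0.03 m).
It also fails if it takes over 72 s, if anything falls off the work surface, if the arm or the gripper's body presses on something with over 40 N, if the wrist force passes 120 N, or if a joint passes its speed limit or range.

## Working session

There is one attempt and no reset: what is moved stays moved. The work goes in short steps, each a Python script; the robot and the scene stay as the last script left them, time stands still between calls to the robot, and variables do not carry over. Pictures are saved under pics/ and viewed, and the job is handed in when it is done.

```bash
ls; mkdir -p pics
python3 - <<'E'
from plant import bot,jaws,vision,workorder,monitor
import cv2,numpy as np,pickle
for n in ["scene","top"]:
    p=vision.capture(n); cv2.imwrite(f"pics/{n}0.png",p["color"][:,:,::-1]); pickle.dump(p,open(f"pics/{n}0.pkl","wb"))
    print(n,p["K"].tolist(),p["dist"],p["eye"],np.round(p["orientation"],3).tolist())
    for q in ["cologne","cab_door","cabinet"]:
        for d in vision.outline_of(p,q): print(q,round(d["p"],2),d["at"],d["mask"].sum())
print(monitor.read_t())
E
```

```text
pics
scene [[390.61062585872924, 0.0, 279.4608962367888], [0.0, 390.61062585872924, 204.41709084179365], [0.0, 0.0, 1.0]] [0.01055865 0.         0.         0.         0.        ] [ 1.00987947 -0.45747034  0.81242885] [[0.729, -0.481, 0.488], [0.685, 0.499, -0.531], [0.012, 0.721, 0.693]]
cologne 0.81 [135.0, 256.4] 1428
cologne 0.73 [101.5, 291.9] 817
cologne 0.63 [143.0, 300.8] 736
cologne 0.6 [176.7, 261.8] 1391
cab_door 0.59 [299.3, 158.2] 3721
cabinet 0.65 [356.7, 151.0] 14119
top [[542.5063199051967, 0.0, 272.99667682457914], [0.0, 542.5063199051967, 212.49354045683404], [0.0, 0.0, 1.0]] [0.05532017 0.         0.         0.         0.        ] [0.44591424 0.02215725 1.50762859] [[0.021, 0.996, -0.089], [-1.0, 0.021, 0.003], [0.005, 0.089, 0.996]]
cologne 0.91 [375.9, 294.8] 550
cologne 0.82 [356.1, 261.7] 516
cologne 0.81 [413.9, 286.4] 253
cologne 0.79 [391.8, 259.6] 240
cologne 0.74 [188.6, 244.2] 2268
cologne 0.17 [346.3, 193.0] 567
cab_door 0.78 [188.1, 248.3] 2247
cab_door 0.49 [412.8, 194.0] 754
cabinet 0.79 [128.7, 213.9] 11522
0.4
```

View pics/scene0.png

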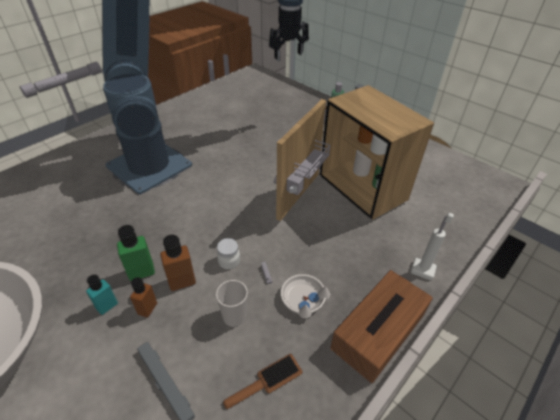

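View pics/top0.png

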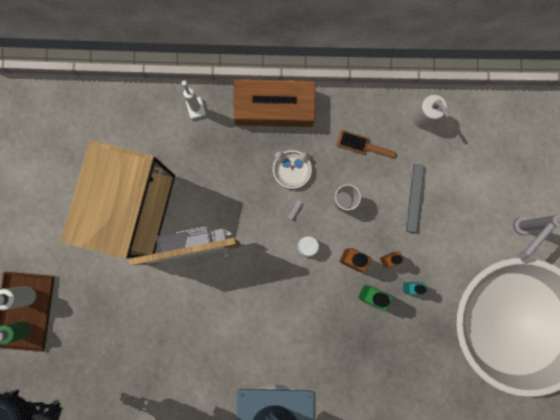

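Run:
```python
import cv2
a=cv2.imread("pics/scene0.png")[210:330,70:220]; cv2.imwrite("pics/cropA.png",cv2.resize(a,None,fx=5,fy=5,interpolation=cv2.INTER_CUBIC))
a=cv2.imread("pics/top0.png")[160:320,330:450]; cv2.imwrite("pics/cropB.png",cv2.resize(a,None,fx=3.7,fy=3.7,interpolation=cv2.INTER_CUBIC))
```

```text
(no output)
```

View pics/cropA.png

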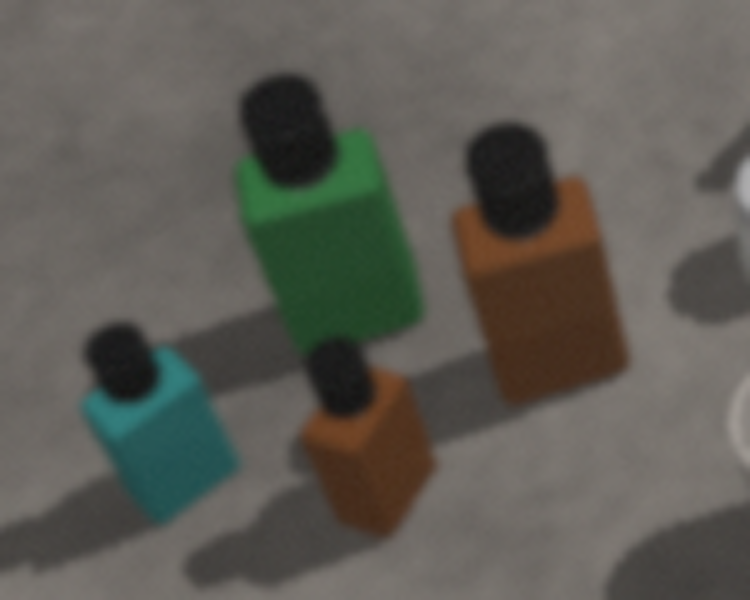

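View pics/cropB.png

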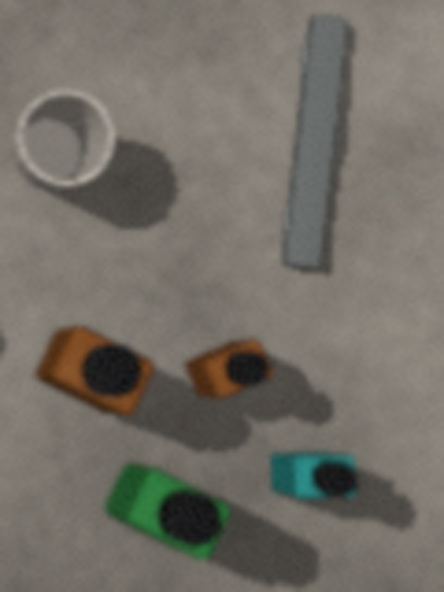

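Candidates in the top view: small amber (392,260), large amber (356,262), green (376,295), turquoise (414,286). The green and turquoise ones are ruled out by colour. The amber one at (392,260), scene (143,300), is the smaller of the remaining two, and the crop confirms it. Next I'll measure it, the cabinet and the door.

```bash
cat > h.py <<'E'
import numpy as np,cv2,pickle
def cam(p,toolpose=None):
    K=np.array(p["K"]);d=np.array(p["dist"],float)
    if "eye" in p: R=np.array(p["orientation"]);e=np.array(p["eye"])
    else:
        T=np.array(p["T_tool_cam"]);pos,Rt=toolpose
        R=Rt@T[:3,:3]; e=Rt@T[:3,3]+pos
    return K,d,R@np.diag([1.,-1,-1]),e   # R: cv cam axes in world
def plane(p,uv,z,tp=None):
    K,d,R,e=cam(p,tp)
    n=cv2.undistortPoints(np.array(uv,float).reshape(-1,1,2),K,d).reshape(-1,2)
    r=np.c_[n,np.ones(len(n))]@R.T
    return e+r*((z-e[2])/r[:,2])[:,None]
def proj(p,X,tp=None):
    K,d,R,e=cam(p,tp)
    rv=cv2.Rodrigues(R.T)[0]
    return cv2.projectPoints(np.array(X,float).reshape(-1,1,3),rv,-R.T@e,K,d)[0].reshape(-1,2)
E
python3 - <<'E'
import cv2,pickle
from h import *
a=cv2.imread("pics/top0.png")[130:280,50:250]; cv2.imwrite("pics/cropC.png",cv2.resize(a,None,fx=4,fy=4,interpolation=cv2.INTER_CUBIC))
a=cv2.imread("pics/scene0.png")[80:230,260:440]; cv2.imwrite("pics/cropD.png",cv2.resize(a,None,fx=4,fy=4,interpolation=cv2.INTER_CUBIC))
E
```

```text
(no output)
```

View pics/cropC.png

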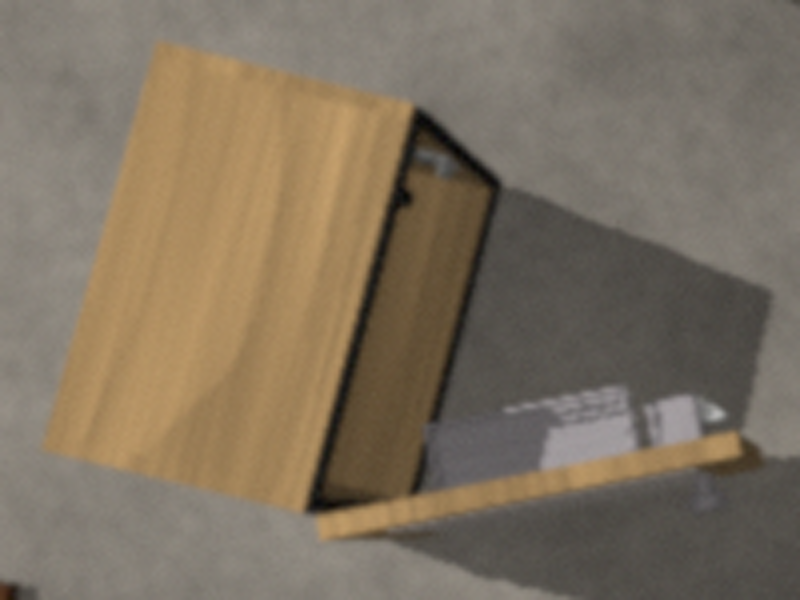

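View pics/cropD.png

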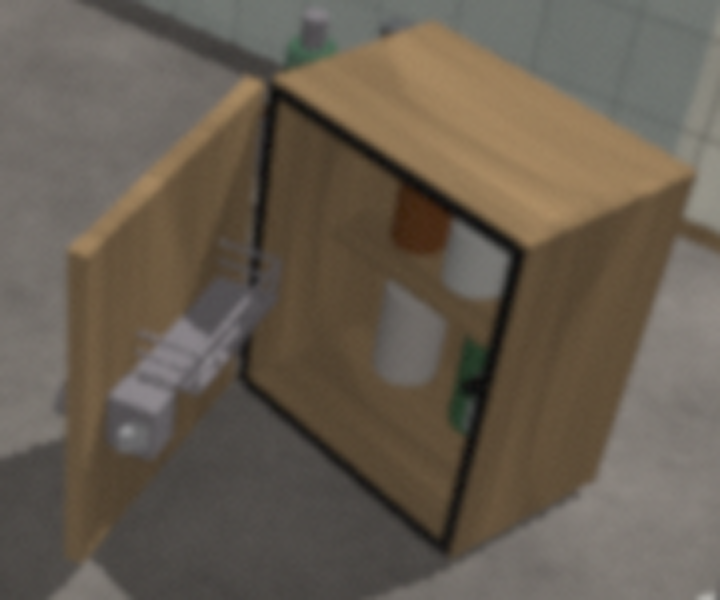

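```bash
python3 - <<'E'
from h import *
T=pickle.load(open("pics/top0.pkl","rb"));S=pickle.load(open("pics/scene0.pkl","rb"))
fC=lambda L:[[50+(u+.5)/4-.5,130+(v+.5)/4-.5] for u,v in L]
fD=lambda L:[[260+(u+.5)/4-.5,80+(v+.5)/4-.5] for u,v in L]
r=lambda a:np.round(a,4).tolist()
c=plane(T,fC([(158,42),(415,103),(308,512),(43,450)]),.28);print("cab",r(c)); print(r(np.linalg.norm(np.diff(c[[0,1,2,3,0]],axis=0),axis=1)))
d=plane(T,fC([(318,540),(314,515),(738,432),(745,458)]),.278);print("door oH,iH,iF,oF",r(d)); print(r(np.linalg.norm(np.diff(d[[0,1,2,3,0]],axis=0),axis=1)))
c2=plane(S,fD([(432,22),(695,178),(525,250),(272,90)]),.28);print("cab scene",r(c2)) # back+y, back-y, front-y, front+y
d2=plane(S,fD([(245,78),(266,90),(95,252),(68,243)]),.278);print("door s",r(d2))
for A in (d,d2): 
    v=(A[1]-A[2]);print("door y ang",np.arctan2(v[1],v[0]))
for i,j in((3,0),(2,1)):
    v=c[i]-c[j];print("cab y ang",np.arctan2(v[1],v[0]))
# caps
for n,p,uv in(("top",T,None),("scene",S,None)):pass
E
python3 - <<'E'
# refined mask for small bottle
from plant import vision
from h import *
for n in("top","scene"):
    p=vision.capture(n)
    for d in vision.outline_of(p,"cologne"):
        ref={"top":(392,260),"scene":(143,300)}[n]
        if np.hypot(d["at"][0]-ref[0],d["at"][1]-ref[1])<8:
            m=d["mask"];img=p["color"].astype(int);dark=m&(img.max(2)<60)
            pickle.dump((p,m),open(f"pics/bot_{n}.pkl","wb"))
            ys,xs=np.nonzero(dark);print(n,d["at"],m.sum(),dark.sum(),xs.mean(),ys.mean(),xs.min(),xs.max(),ys.min(),ys.max())
            if n=="top":print(plane(p,[[xs.mean(),ys.mean()]],.11))
E
```

```text
cab [[0.7127, 0.4404, 0.28], [0.6812, 0.2939, 0.28], [0.4475, 0.344, 0.28], [0.4794, 0.4922, 0.28]]
[0.1499, 0.239, 0.1516, 0.239]
door oH,iH,iF,oF [[0.432, 0.3383, 0.278], [0.4459, 0.3411, 0.278], [0.4973, 0.1048, 0.278], [0.4827, 0.1005, 0.278]]
[0.0142, 0.2418, 0.0152, 0.2431]
cab scene [[0.4783, 0.4895, 0.28], [0.7147, 0.4311, 0.28], [0.6797, 0.2882, 0.28], [0.4558, 0.3316, 0.28]]
door s [[0.4303, 0.3344, 0.278], [0.4508, 0.3317, 0.278], [0.4964, 0.1115, 0.278], [0.4787, 0.1071, 0.278]]
door y ang 1.7850099063062008
door y ang 1.7753453454920889
cab y ang 2.9229872058768196
cab y ang 2.930160536837693
top [390.0, 257.0] 274 79 396.60759493670884 259.34177215189874 391 402 255 264
[[ 0.45774039 -0.30162664  0.11      ]]
scene [142.7, 296.4] 707 168 137.58333333333334 284.5416666666667 131 144 277 292
```

```bash
cat >> h.py <<'E'
def bottle_pts(x,y,th,z=0,s=1.):
    c,s_=np.cos(th),np.sin(th);P=[]
    box=np.array([[a*.015,b*.022,h] for a in(-1,1) for b in(-1,1) for h in(0,.076)])
    t=np.linspace(0,2*np.pi,25)
    cyl=np.array([[.0125*np.cos(k),.0125*np.sin(k),h] for k in t for h in(.08,.11)])
    R=np.array([[c,-s_,0],[s_,c,0],[0,0,1]])
    f=lambda Q:Q@R.T*s+[x,y,z]
    return f(box),f(cyl)
def render(p,x,y,th,z=0,s=1.,tp=None,k=4):
    H,W=p["color"].shape[:2];m=np.zeros((H*k,W*k),np.uint8)
    for Q in bottle_pts(x,y,th,z,s):
        h=cv2.convexHull(((proj(p,Q,tp)+.5)*k).astype(np.float32)).astype(np.int32);cv2.fillConvexPoly(m,h,1)
    return cv2.resize(m.astype(np.float32),(W,H),interpolation=cv2.INTER_AREA)
E
python3 - <<'E'
from h import *
from scipy.optimize import minimize
D=[pickle.load(open(f"pics/bot_{n}.pkl","rb")) for n in("top","scene")]
def f(v,ret=False):
    o=[]
    for p,m in D:
        r=render(p,v[0],v[1],v[2]);m=m.astype(float)
        o.append(np.minimum(r,m).sum()/np.maximum(r,m).sum())
    return o if ret else -sum(o)
best=[]
for th in np.arange(0,np.pi,.26):
    s=np.array([[0.455,-.3,th],[.465,-.3,th],[.455,-.29,th],[.455,-.3,th+.2]])
    r=minimize(f,s[0],method="Nelder-Mead",options=dict(initial_simplex=s,maxiter=80,xatol=3e-4,fatol=1e-3));best.append((r.fun,r.x))
best.sort(key=lambda b:b[0])
for b in best[:5]:print(b, f(b[1],True))
v=best[0][1]
from functools import reduce
for (p,m),n,b in zip(D,("top","scene"),((220,300,350,440),(250,340,90,190))):
    im=p["color"][:,:,::-1].copy();im=cv2.resize(im,None,fx=6,fy=6,interpolation=cv2.INTER_CUBIC)
    for Q in bottle_pts(*v):
        h=cv2.convexHull(((proj(p,Q)+.5)*6).astype(np.float32)).astype(np.int32);cv2.polylines(im,[h],True,(0,255,255),1)
    cv2.imwrite(f"pics/fit_{n}.png",im[b[0]*6:b[1]*6,b[2]*6:b[3]*6])
a=cv2.imread("pics/fit_top.png")
E
```

```text
(np.float64(-1.7452687580915864), array([ 0.45869615, -0.30407185,  3.50777316])) [np.float64(0.9077117572692794), np.float64(0.837557000822307)]
(np.float64(-1.744175264459772), array([ 0.45833219, -0.30403478,  3.51721057])) [np.float64(0.9076109936575053), np.float64(0.8365642708022666)]
(np.float64(-1.7426867129927768), array([ 0.45839642, -0.30397806,  0.37783072])) [np.float64(0.908187010789084), np.float64(0.8344997022036926)]
(np.float64(-1.7425999361111004), array([ 0.45857382, -0.30399574,  3.51778046])) [np.float64(0.908187010789084), np.float64(0.8344129253220163)]
(np.float64(-1.7421611691149705), array([ 0.45863763, -0.30399515,  3.53056036])) [np.float64(0.9068153134202777), np.float64(0.8353458556946929)]
```

View pics/fit_top.png

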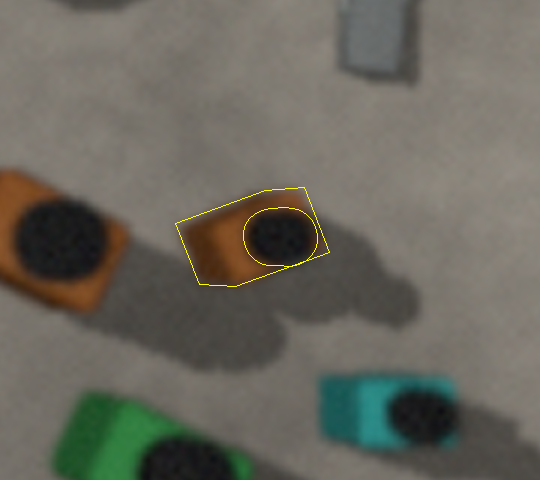

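View pics/fit_scene.png

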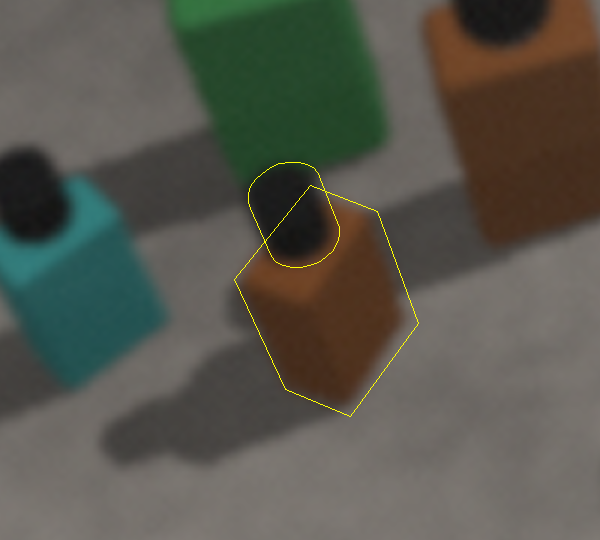

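Run:
```python
from h import *
from plant import vision
from scipy.optimize import minimize
P={n:vision.capture(n) for n in("top","scene")}
O={n:vision.outline_of(P[n],"cologne") for n in P}
for name,a,b,x0 in(("small",(392,260),(143,300),(.458,-.304,.37)),("large",(356,262),(177,262),(.455,-.2,-.4)),("green",(376,295),(135,256),(.37,-.25,-.4)),("turq",(414,286),(102,292),(.39,-.35,0))):
    D=[]
    for n,r in(("top",a),("scene",b)):
        d=min(O[n],key=lambda d:np.hypot(d["at"][0]-r[0],d["at"][1]-r[1]));D.append((P[n],d["mask"].astype(float)))
    x0=np.array(x0);x0[:2]=plane(P["top"],[a],.05)[0,:2]
    def f(v,ret=0):
        o=[]
        for p,m in D:
            r=render(p,*v[:3],s=v[3]);o.append(np.minimum(r,m).sum()/np.maximum(r,m).sum())
        return o if ret else -sum(o)
    best=None
    for th in np.arange(0,3.1,.5):
        s0=np.array([x0[0],x0[1],th,1.]);s=np.array([s0]+[s0+d for d in np.diag([.01,.01,.25,.15])])
        r=minimize(f,s0,method="Nelder-Mead",options=dict(initial_simplex=s,maxiter=150,xatol=3e-4,fatol=1e-3))
        if best is None or r.fun<best.fun:best=r
    v=best.x;print(name,np.round(v,4),np.round(f(v,1),3))
    if name in("small","large"):
        im=cv2.resize(P["scene"]["color"][:,:,::-1],None,fx=6,fy=6,interpolation=cv2.INTER_CUBIC)
        for Q in bottle_pts(*v[:3],s=v[3]):
            h=cv2.convexHull(((proj(P["scene"],Q)+.5)*6).astype(np.float32)).astype(np.int32);cv2.polylines(im,[h],True,(0,255,255),1)
        c=b;cv2.imwrite(f"pics/fit2_{name}.png",im[c[1]*6-270:c[1]*6+270,c[0]*6-300:c[0]*6+300])
```

```text
small [ 0.458  -0.3047  3.5769  0.9384] [0.914 0.905]
large [ 0.4544 -0.2033  2.68    1.3797] [0.916 0.924]
green [ 0.3568 -0.2557  2.6821  1.3943] [0.933 0.901]
turq [ 0.383  -0.3654  0.1326  0.9995] [0.882 0.925]
```

View pics/fit2_small.png

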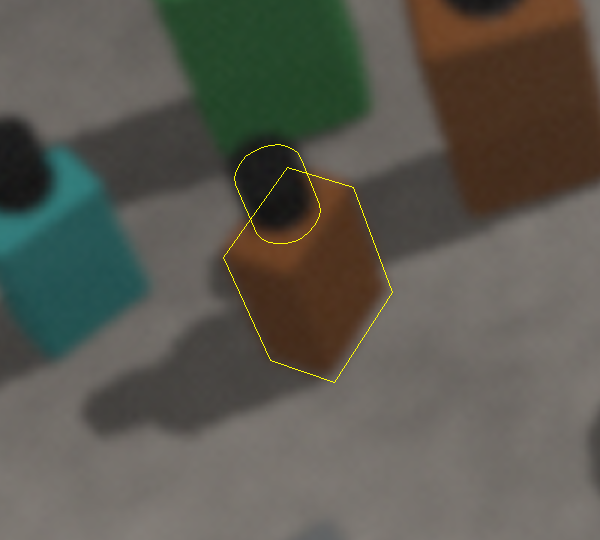

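View pics/fit2_large.png

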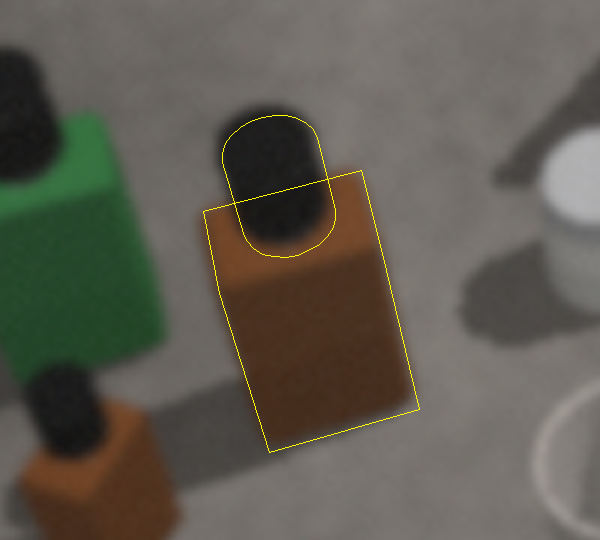

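The small amber bottle fits the stated size (scale about 0.94 to 1.0, against 1.38 for the large one). I'll go over the door top to a viewpoint above it and refine with the wrist camera.

```bash
cat >> h.py <<'E'
def down(jx,jy,s=1):
    y=np.array([jx,jy,0.])*s;y/=np.linalg.norm(y);x=np.array([0,0,-1.])
    return np.column_stack([x,y,np.cross(x,y)])
E
python3 - <<'E'
from h import *
from plant import *
print(np.round(monitor.read_ee_rot(),3).tolist())
th=.38+np.pi/2
for s in(1,-1):
    for P,R in(((.458,-.302,.26),down(np.cos(th),np.sin(th),s)),((.4912,.2382,.3),down(-.2126,.977,s)),((.4912,.2382,.23),down(-.2126,.977,s))):
        q=bot.inverse_kinematics(np.array(P),R);print(s,None if q is None else np.round(q,2))
p=monitor.read_position()
bot.line_to(np.array([p[0],p[1],.45]))
bot.goto(np.array([.33,.0,.45]),down(-.2126,.977,1 if monitor.read_ee_rot()[1,1]>0 else -1))
print(monitor.read_q().round(2) if hasattr(monitor.read_q(),'round') else monitor.read_q(),monitor.read_t())
E
```

```text
[[0.0, 0.238, 0.971], [0.0, 0.971, -0.238], [-1.0, 0.0, 0.0]]
1 [-0.79  0.24  1.49 -0.    1.41 -2.74]
1 [ 0.25  0.21  1.43 -0.    1.5  -1.54]
1 [ 0.25  0.25  1.55 -0.    1.34 -1.54]
-1 [-0.79  0.24  1.49 -0.    1.41  0.4 ]
-1 [ 0.25  0.21  1.43 -0.    1.5   1.6 ]
-1 [ 0.25  0.25  1.55 -0.    1.34  1.6 ]
[-0.34 -0.22  1.51  0.    1.85 -2.13] 4.4583
```

Run:
```python
from h import *
from plant import *
th=.38+np.pi/2
R=down(np.cos(th),np.sin(th))
jaws.command_gripper(.75)
bot.goto(np.array([.458,-.302,.24]),R)
tp=(np.array(monitor.read_position()),np.array(monitor.read_ee_rot()))
p=vision.capture("wrist");pickle.dump((p,tp),open("pics/w1.pkl","wb"))
print(tp[0],np.round(p["T_tool_cam"],3).tolist())
for d in vision.outline_of(p,"cologne"):print(d["p"],d["at"],d["mask"].sum())
im=p["color"][:,:,::-1].copy()
for Q in bottle_pts(.458,-.303,.38):
    h=cv2.convexHull(proj(p,Q,tp).astype(np.float32)).astype(np.int32);cv2.polylines(im,[h],True,(0,255,255),1)
cv2.imwrite("pics/w1.png",im)
```

```text
[ 0.45845578 -0.30143405  0.24112698] [[-0.0, 0.278, -0.961, -0.142], [1.0, 0.0, -0.0, 0.0], [0.0, -0.961, -0.278, -0.071], [0.0, 0.0, 0.0, 1.0]]
0.8 [247.4, 99.6] 1498
0.79 [275.4, 183.6] 1579
0.76 [367.5, 229.8] 4379
0.59 [367.6, 112.9] 5042
```

View pics/w1.png

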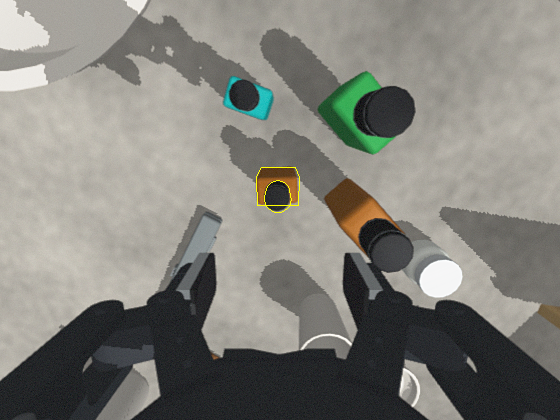

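The wrist view shows the model outline lying on the small amber bottle at (277,188), with position and yaw agreeing. I'll descend and grip the cap.

Run:
```python
from h import *
from plant import *
th=.38+np.pi/2
R=down(np.cos(th),np.sin(th))
hit=bot.line_to(np.array([.458,-.3027,.085]),rot=R,rate=.12,max_force=8)
print(hit,monitor.read_position(),monitor.read_force())
jaws.command_gripper(0.0)
print("w",monitor.read_gripper_width(),monitor.read_force())
if not hit and monitor.read_gripper_width()>.15:
    bot.line_to(np.array([.458,-.3027,.40]),rot=R,rate=.15)
    print(monitor.read_gripper_width(),monitor.read_force(),monitor.read_position(),monitor.read_t())
p=vision.capture("wrist");tp=(np.array(monitor.read_position()),np.array(monitor.read_ee_rot()))
im=p["color"][:,:,::-1].copy()
for Q in bottle_pts(.458,-.303,.38,z=tp[0][2]-.085):
    h=cv2.convexHull(proj(p,Q,tp).astype(np.float32)).astype(np.int32);cv2.polylines(im,[h],True,(0,255,255),1)
cv2.imwrite("pics/w2.png",im)
```

```text
False [ 0.45843085 -0.30313726  0.08575692] [-0.1152175  -0.42623733  0.10764706]
w 0.27073564517812687 [ 0.54005866 -0.57363216  3.86437664]
0.27344905013705356 [-0.67259014 -0.17760034 -0.98955748] [ 0.45785114 -0.30257146  0.39926605] 10.5
```

View pics/w2.png

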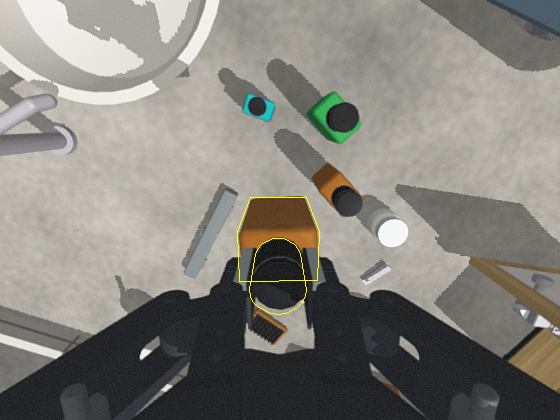

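The bottle is held by the cap and hangs straight below the tool. Now I'll move over the rack and check the door geometry with the wrist camera before lowering.

```bash
cat >> h.py <<'E'
HX,HY,DA,CA=.4463,.3408,1.785,2.926
def doorframe(da=DA):
    y=np.array([np.cos(da),np.sin(da),0]);z=np.array([0,0,1.]);return np.column_stack([np.cross(y,z),y,z]),np.array([HX,HY,.278])
def door_lines(da=DA,h=None):
    R,o=doorframe(da)
    if h is not None:o=np.array([h[0],h[1],.278])
    f=lambda a:[o+R@np.array(q) for q in a]
    L=[f([(0,0,0),(0,-.24,0),(-.014,-.24,0),(-.014,0,0),(0,0,0)])]
    for zz in(-.132,-.1):
        L.append(f([(0,-.05,zz),(.044,-.05,zz),(.044,-.17,zz),(0,-.17,zz),(0,-.05,zz)]))
    return L
def drawL(im,p,L,tp=None,k=1,col=(0,255,255)):
    for l in L:cv2.polylines(im,[((proj(p,l,tp)+.5)*k*8).astype(np.int32)],False,col,1,cv2.LINE_AA,3)
E
python3 - <<'E'
from h import *
from plant import *
R,o=doorframe()
bot.goto(np.array([.44,.10,.45]),down(*R[:2,1]))
tp=(np.array(monitor.read_position()),np.array(monitor.read_ee_rot()))
p=vision.capture("wrist");pickle.dump((p,tp),open("pics/w3.pkl","wb"))
im=p["color"][:,:,::-1].copy();cv2.imwrite("pics/w3raw.png",im);drawL(im,p,door_lines(),tp);cv2.imwrite("pics/w3.png",im)
for n in("top","scene"):
    p=vision.capture(n);im=cv2.resize(p["color"][:,:,::-1],None,fx=3,fy=3,interpolation=cv2.INTER_CUBIC)
    drawL(im,p,door_lines(),k=3);im=im[390:840,150:750] if n=="top" else im[240:690,780:1320]
    cv2.imwrite(f"pics/{n}3.png",im)
E
```

```text
(no output)
```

View pics/w3.png

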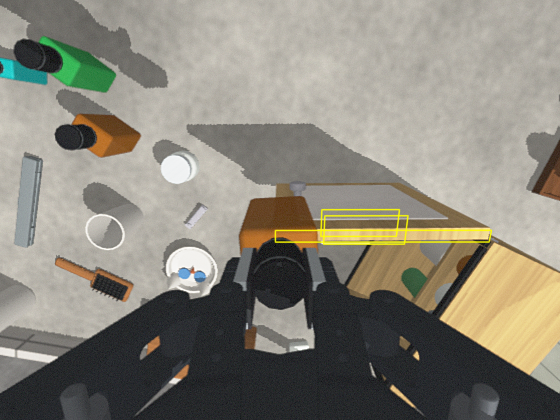

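View pics/top3.png

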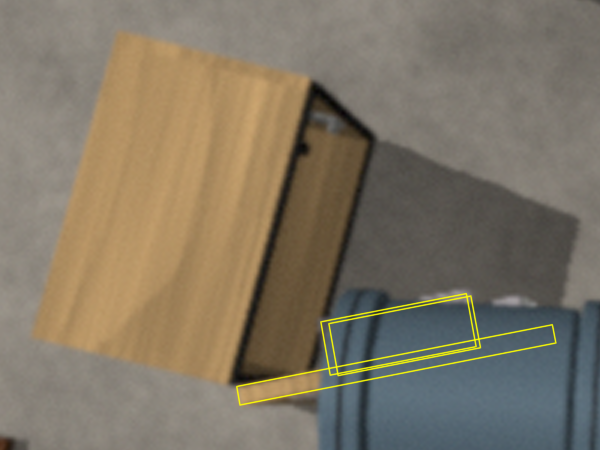

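View pics/scene3.png

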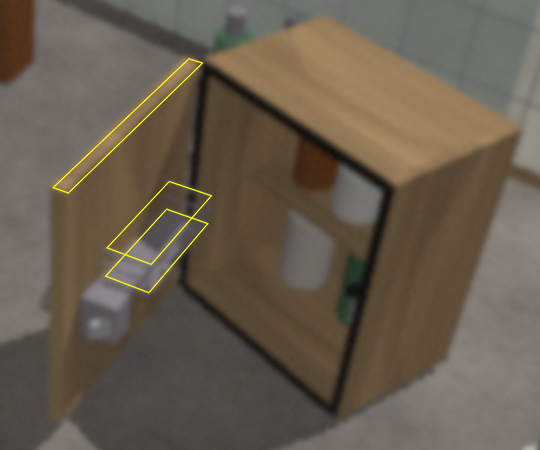

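The overlay of the measured door lies on the door's top edge (275–490, 236), so the geometry holds. I'll lower the bottle into the rack.

Run:
```python
from h import *
from plant import *
R,o=doorframe();Rt=down(*R[:2,1])
P=o+R@np.array([.0235,-.110,-.132]);print(P)
at=lambda z:np.array([P[0],P[1],z])
bot.goto(at(.42),Rt)
print(bot.line_to(at(.34),rot=Rt,rate=.1,max_force=6),monitor.read_position(),monitor.read_force())
tp=(np.array(monitor.read_position()),np.array(monitor.read_ee_rot()))
p=vision.capture("wrist");im=p["color"][:,:,::-1].copy();drawL(im,p,door_lines(),tp);cv2.imwrite("pics/w4.png",im)
p=vision.capture("scene");im=cv2.resize(p["color"][:,:,::-1],None,fx=3,fy=3,interpolation=cv2.INTER_CUBIC);cv2.imwrite("pics/s4.png",im[150:690,690:1320])
```

```text
[0.49264556 0.23830932 0.146     ]
False [0.49304039 0.23822025 0.34088553] [ 0.1741396  -0.69296382 -1.72748045]
```

View pics/w4.png

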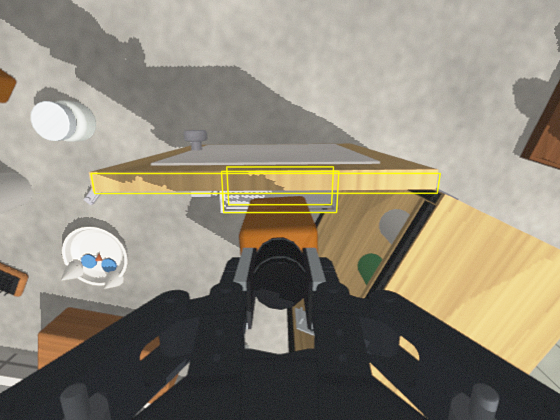

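View pics/s4.png

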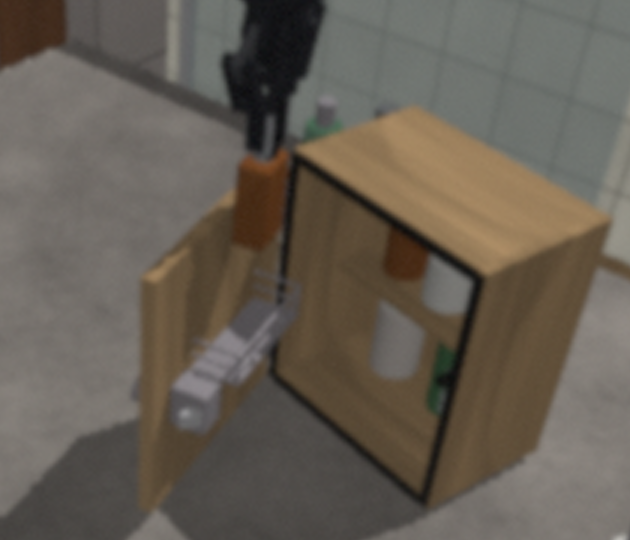

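Run:
```python
from h import *
from plant import *
R,o=doorframe();Rt=down(*R[:2,1])
P=o+R@np.array([.0235,-.110,-.132])
at=lambda z:np.array([P[0],P[1],z])
print(bot.line_to(at(.30),rot=Rt,rate=.06,max_force=3),monitor.read_position(),monitor.read_force())
print(bot.line_to(at(.222),rot=Rt,rate=.04,max_force=3),monitor.read_position(),monitor.read_force())
p=vision.capture("scene");im=cv2.resize(p["color"][:,:,::-1],None,fx=3,fy=3,interpolation=cv2.INTER_CUBIC);cv2.imwrite("pics/s5.png",im[150:690,690:1320])
print(monitor.read_t())
```

```text
False [0.49283083 0.23835388 0.30022935] [ 0.61867992 -0.13060434 -1.01396405]
True [0.4927318  0.23823282 0.23151015] [ 0.02488387 -0.83632375  3.68782393]
16.2833
```

View pics/s5.png

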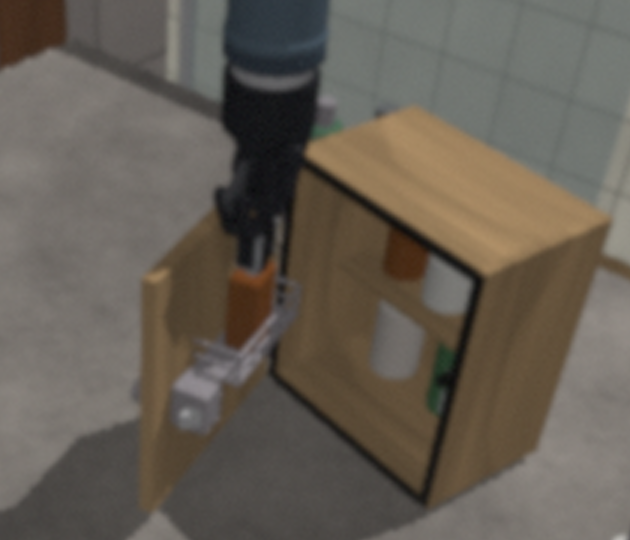

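Contact came at TCP z = 0.2315, exactly where the rack floor should be, and the bottle stands inside the wires. I'll release it and lift straight up.

Run:
```python
from h import *
from plant import *
jaws.command_gripper(.6)
print(monitor.read_force(),monitor.read_gripper_width())
p=monitor.read_position()
print(bot.line_to(np.array([p[0],p[1],.40]),rate=.12,max_force=8),monitor.read_position(),monitor.read_force())
bot.dwell(.3)
tp=(np.array(monitor.read_position()),np.array(monitor.read_ee_rot()))
p=vision.capture("wrist");im=p["color"][:,:,::-1].copy();cv2.imwrite("pics/w6.png",im)
p=vision.capture("scene");im=cv2.resize(p["color"][:,:,::-1],None,fx=3,fy=3,interpolation=cv2.INTER_CUBIC);cv2.imwrite("pics/s6.png",im[150:690,690:1320])
print(monitor.read_t())
```

```text
[-0.41992378  0.68268615 -0.68478447] 0.5995372402130384
False [0.49126969 0.23798567 0.39918213] [-0.62606576  0.46435071  0.09833333]
18.6333
```

View pics/w6.png

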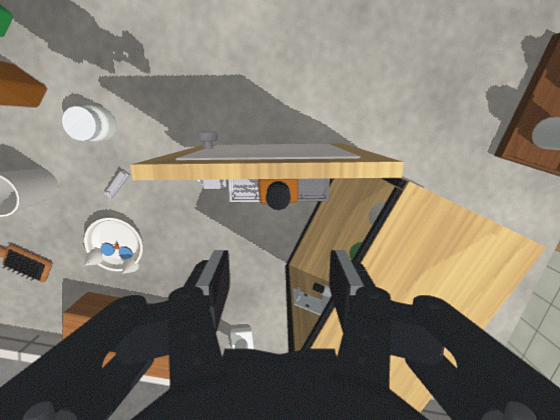

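View pics/s6.png

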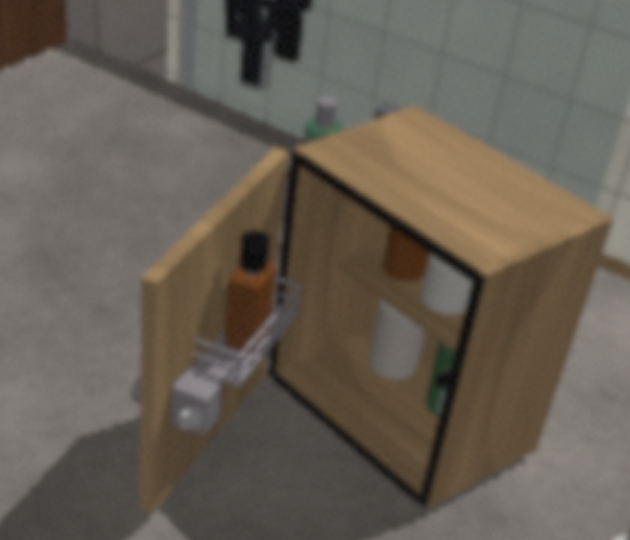

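The bottle stands upright in the rack, released (scene crop 250,290). Next I'll close the jaws and check reachability of the push arc on the door's outer face, above the knob and about 215 mm from the hinge.

```bash
cat >> h.py <<'E'
RP=.215;ZP=.232
def pushpose(ang,gap=0.,s=1,r=RP):
    R,o=doorframe(CA-ang)
    P=o+R@np.array([-.025-gap,-r,0]);P[2]=ZP
    return P,down(*R[:2,1],s),R[:,0]
E
python3 - <<'E'
from h import *
from plant import *
print(monitor.read_q())
for s in(1,-1):
    for a in(1.141,.8,.5,.2,.05,-.03):
        P,R,n=pushpose(a,0,s);q=bot.inverse_kinematics(P,R);print(s,a,np.round(P,3),None if q is None else np.round(q,2))
E
```

```text
[ 2.46771329e-01  1.99554973e-01  1.21083570e+00 -2.14794248e-05
  1.73459889e+00 -1.53821768e+00]
1 1.141 [0.468 0.125 0.232] [ 0.03  0.14  1.68 -0.    1.32 -1.75]
1 0.8 [0.538 0.145 0.232] [ 0.06  0.27  1.52 -0.    1.35 -2.06]
1 0.5 [0.592 0.181 0.232] [ 0.12  0.38  1.36 -0.    1.4  -2.31]
1 0.2 [0.633 0.231 0.232] [ 0.18  0.48  1.2  -0.    1.46 -2.54]
1 0.05 [0.647 0.26  0.232] [ 0.22  0.53  1.13 -0.    1.48 -2.65]
1 -0.03 [0.653 0.277 0.232] [ 0.24  0.55  1.09 -0.    1.5  -2.71]
-1 1.141 [0.468 0.125 0.232] [ 0.03  0.14  1.68 -0.    1.32  1.39]
-1 0.8 [0.538 0.145 0.232] [ 0.06  0.27  1.52 -0.    1.35  1.08]
-1 0.5 [0.592 0.181 0.232] [ 0.12  0.38  1.36 -0.    1.4   0.83]
-1 0.2 [0.633 0.231 0.232] [ 0.18  0.48  1.2  -0.    1.46  0.6 ]
-1 0.05 [0.647 0.26  0.232] [ 0.22  0.53  1.13 -0.    1.48  0.49]
-1 -0.03 [0.653 0.277 0.232] [ 0.24  0.55  1.09 -0.    1.5   0.43]
```

Run:
```python
from h import *
from plant import *
jaws.command_gripper(0.0)
P,R,n=pushpose(1.141,.05)
bot.goto(np.array([P[0],P[1],.42]),R)
print(bot.line_to(P,rot=R,rate=.15,max_force=8),monitor.read_position())
f0=np.array(monitor.read_force())
P2,_,_=pushpose(1.141,-.004)
print(bot.line_to(P2,rot=R,rate=.04,max_force=2.5),monitor.read_position(),(np.array(monitor.read_force())-f0)@n)
d=(np.array(monitor.read_position())-pushpose(1.141)[0])@n;print("contact offset beyond nominal",d)
p=vision.capture("scene");im=cv2.resize(p["color"][:,:,::-1],None,fx=3,fy=3,interpolation=cv2.INTER_CUBIC);cv2.imwrite("pics/s7.png",im[150:690,690:1320])
print(monitor.read_t())
```

```text
False [0.41928431 0.11487057 0.23268239]
False [0.47132118 0.12625031 0.23206523] -0.0962514939804939
contact offset beyond nominal 0.0038426488995982667
22.75
```

View pics/s7.png

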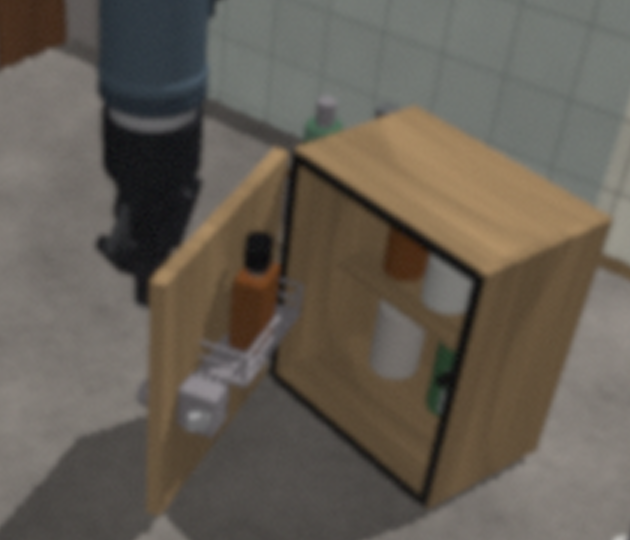

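The fingers are at the outer face and the door already yields (free edge shifted slightly). I'll swing it along the arc to about 0.14 rad.

Run:
```python
from h import *
from plant import *
for a in (1.0,.85,.7,.55,.42,.3,.2,.14):
    P,R,n=pushpose(a)
    hit=bot.line_to(P,rot=R,rate=.08 if a>.3 else .05,max_force=8)
    print(a,hit,np.round(monitor.read_force(),2),round(monitor.read_t(),2))
    if hit:break
bot.dwell(.2);print(np.round(monitor.read_force(),2))
p=vision.capture("scene");im=cv2.resize(p["color"][:,:,::-1],None,fx=3,fy=3,interpolation=cv2.INTER_CUBIC);cv2.imwrite("pics/s8.png",im[150:690,690:1320])
p=vision.capture("top");pickle.dump(p,open("pics/top8.pkl","wb"));im=cv2.resize(p["color"][:,:,::-1],None,fx=3,fy=3,interpolation=cv2.INTER_CUBIC);cv2.imwrite("pics/t8.png",im[390:840,150:750])
```

```text
1.0 False [-0.1  -0.04 -0.11] 23.23
0.85 False [ 0.71 -0.25  0.02] 23.79
0.7 False [-0.11 -0.06  0.39] 24.35
0.55 False [-0.38 -0.57 -0.3 ] 24.91
0.42 False [-0.23 -0.94  0.2 ] 25.41
0.3 False [-0.45 -0.18 -0.17] 26.07
0.2 False [-0.32  0.58 -0.33] 26.66
0.14 False [ 0.48 -1.29  0.19] 27.07
[ 0.35  0.5  -0.24]
```

View pics/s8.png

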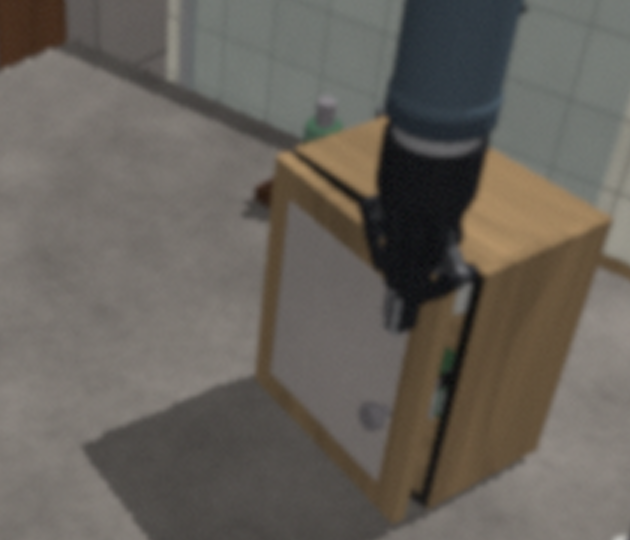

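View pics/t8.png

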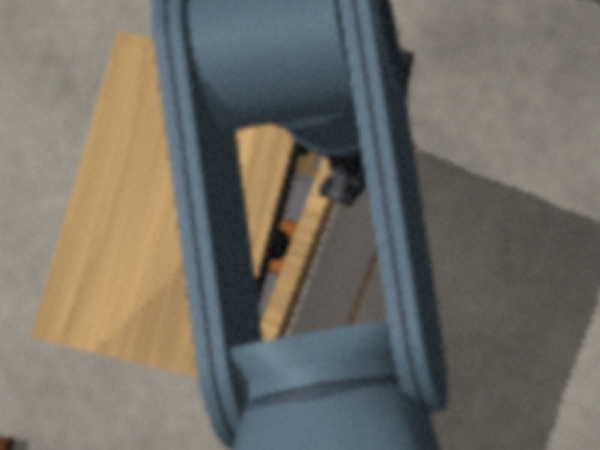

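The door is nearly shut with the cap still upright behind it (top crop 280,240). Now the felt part: sub-millimetre steps, force-capped, logging the force.

```bash
cat > push.py <<'E'
from h import *
from plant import *
def nf(f0,n,k=3):
    return -np.mean([(np.array(monitor.read_force())-f0)@n for _ in range(k)])
def run(a0,amin,f0,step=.004,cap=16.0,rate=.01):
    peak=0;a=a0;log=[];dropped=0
    while a>amin:
        a-=step;P,R,n=pushpose(a)
        f=nf(f0,n)
        if f>cap-1: log.append((round(a,3),'cap'));break
        hit=bot.line_to(P,rot=R,rate=rate,max_force=cap-max(f,0))
        f=nf(f0,n);peak=max(peak,f);log.append((round(a,3),round(f,1)))
        if hit: log.append('HIT');break
        if peak>7 and f<peak-5: dropped+=1
        if dropped>=2 or (dropped and f>peak-3): log.append('DROP');break
    print(log,"peak",round(peak,1),"t",monitor.read_t());return a
E
python3 - <<'E'
from push import *
P,R,n=pushpose(.14)
f0=np.mean([monitor.read_force() for _ in range(5)],axis=0);np.save("pics/f0.npy",f0);print(f0)
P,R,n=pushpose(.10);bot.line_to(P,rot=R,rate=.03,max_force=8)
a=run(.10,-.035,f0);np.save("pics/a.npy",a);print(monitor.read_position())
E
```

```text
[-0.29852634 -0.06584064  0.418553  ]
[(0.096, np.float64(2.8)), (0.092, np.float64(5.1)), (0.088, np.float64(5.1)), (0.084, np.float64(6.9)), (0.08, np.float64(7.4)), (0.076, np.float64(7.6)), (0.072, np.float64(8.8)), (0.068, np.float64(8.3)), (0.064, np.float64(8.7)), (0.06, np.float64(8.7)), (0.056, np.float64(9.0)), (0.052, np.float64(8.9)), (0.048, np.float64(9.7)), (0.044, np.float64(10.8)), (0.04, np.float64(3.3)), (0.036, np.float64(0.2)), 'DROP'] peak 10.8 t 31.8083
[0.64858384 0.26376517 0.23201029]
```

The force climbed from 5 to 10.8 N, then fell to 0 at nominal 0.036: either the bolt has snapped in, or its nose is still crossing the lip. I'll keep pressing gently until there is a firm stop.

```bash
cat >> push.py <<'E'
def run2(a,amin,f0,step=.002,stop=7.,rate=.008):
    log=[]
    while a>amin:
        a-=step;P,R,n=pushpose(a)
        hit=bot.line_to(P,rot=R,rate=rate,max_force=stop+1)
        f=nf(f0,n);log.append((round(a,3),round(float(f),1)))
        if hit or f>stop:break
    print(log,monitor.read_t());return a
E
python3 - <<'E'
from push import *
f0=np.load("pics/f0.npy");a=float(np.load("pics/a.npy"))
print(nf(f0,pushpose(a)[2],8))
a=run2(a,0.0,f0);np.save("pics/a.npy",a)
E
```

```text
0.23254763580244953
[(0.034, 0.5), (0.032, 0.6), (0.03, 2.6), (0.028, 4.2), (0.026, 4.2), (0.024, 4.5), (0.022, 6.2), (0.02, 6.0), (0.018, 8.2)] 34.0583
```

Run:
```python
from push import *
f0=np.load("pics/f0.npy");a=float(np.load("pics/a.npy"))
a=run2(a,-.02,f0,stop=12.5,step=.0015,rate=.006);np.save("pics/a.npy",a)
# back off in steps watching the force
log=[]
for k in range(12):
    a+=.003;P,R,n=pushpose(a);bot.line_to(P,rot=R,rate=.01);log.append((round(a,3),round(float(nf(f0,n)),1)))
print(log,monitor.read_t());np.save("pics/a.npy",a)
```

```text
[(0.016, 8.5), (0.015, 8.9), (0.013, 10.4), (0.012, 11.3), (0.01, 11.7), (0.009, 13.5)] 35.5583
[(0.012, 11.6), (0.015, 9.6), (0.018, 7.2), (0.021, 4.5), (0.024, 4.4), (0.027, 3.4), (0.03, 3.3), (0.033, 2.2), (0.036, -1.4), (0.039, 0.4), (0.042, 0.4), (0.045, 0.4)] 38.5583
```

Run:
```python
from push import *
P,R,n=pushpose(.045,.08);bot.line_to(P,rot=R,rate=.15)
bot.line_to(np.array([P[0],P[1],.42]),rot=R,rate=.2)
bot.goto(np.array([.36,.0,.42]),R)
for nm,sl in(("scene",(slice(150,690),slice(690,1320))),("top",(slice(390,840),slice(150,750)))):
    p=vision.capture(nm);pickle.dump(p,open(f"pics/{nm}9.pkl","wb"));im=cv2.resize(p["color"][:,:,::-1],None,fx=3,fy=3,interpolation=cv2.INTER_CUBIC);cv2.imwrite(f"pics/{nm}9.png",im[sl])
print(monitor.read_t())
```

```text
45.2417
```

View pics/scene9.png

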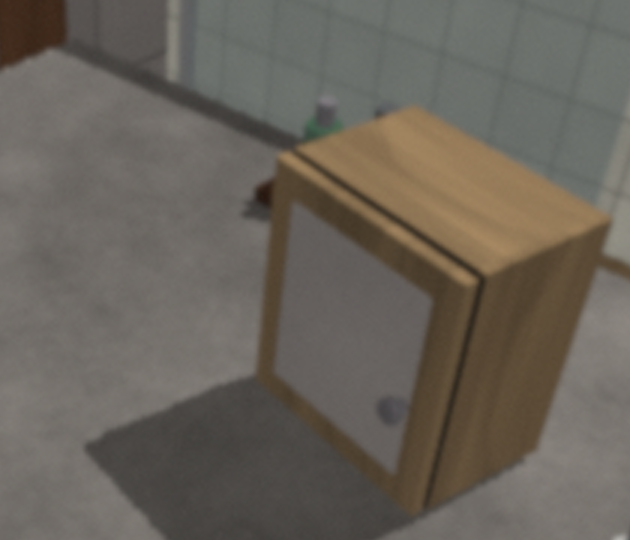

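View pics/top9.png

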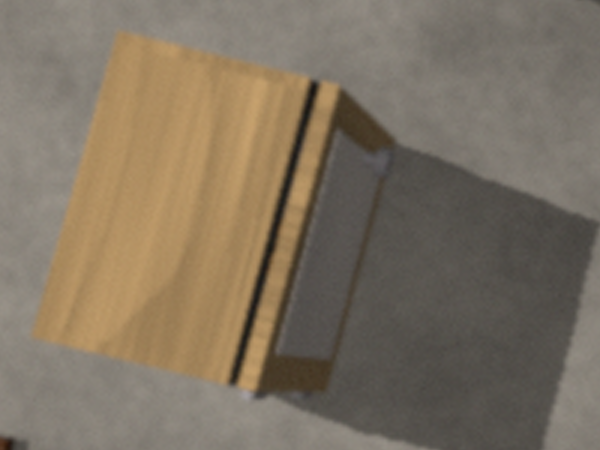

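Run:
```python
from h import *
p=pickle.load(open("pics/top9.pkl","rb"));k=6
im=cv2.resize(p["color"][:,:,::-1],None,fx=k,fy=k,interpolation=cv2.INTER_CUBIC)
for ang,col in((0.,(0,255,255)),(.05,(255,0,255))):drawL(im,p,door_lines(CA-ang)[:1],k=k,col=col)
cv2.imwrite("pics/t10.png",im[145*k:270*k,115*k:185*k])
```

```text
(no output)
```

View pics/t10.png

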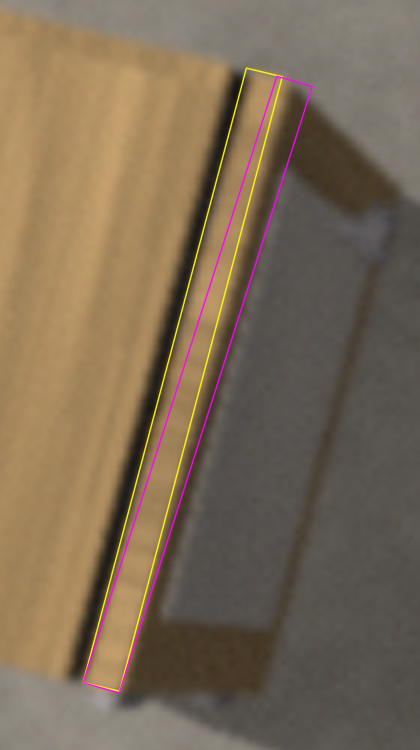

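The top overlay puts the door on the shut outline (about 0.01 rad, clearly off the magenta 0.05 one). It has stayed there about 5 s with the arm clear. I'll hand in.

Run:
```python
from plant import *
print(monitor.read_force(),monitor.read_t());workorder.hand_in();print(monitor.read_t())
```

```text
[-0.25554315  0.67909695  0.26020225] 45.2417
the job is handed in; nothing more can be done
the job is handed in; nothing more can be done
```

The small amber cologne bottle is standing in the door rack, the door is shut and by every check I had it is latched. I handed the job in at 45 s.

- **Bottle:** I gripped it by the cap and lowered it until it touched the rack floor, with the TCP at z = 0.2315 where the floor should be. I then let go. Pictures after release, and again with the door at about 0.14 rad, showed it upright.
- **Door:** I swung it slowly with the shut fingers about 215 mm from the hinge. In the last millimetres the push force rose from about 5 N to 10.8 N, then fell to zero. Pressing on met only a firm stop, up to 13.5 N, with no second snap.
- **Last checks:** With the arm clear, the top view showed the door at about 0.01 rad, and it had not moved after several seconds.
- **Not confirmed directly:** The bolt position cannot be read, so I inferred the latch from the force drop, the firm stop and the door angle. The 10.8 N peak is lower than the roughly 13 N expected at that distance from the hinge. The bottle could not be seen once the door was shut.

I touched nothing else on the ledge, but took no final measurement of the other things' positions.

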